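Vent the pressure cooker with a wooden turner

TASK

Two pressure cookers have come off the hob: one has already let off its steam and its valve button has sunk onto the lid, the other is still under pressure and its button stands up on its stem. Take the wooden turner out of the utensil crock, stand the end of its handle in the dished button of the cooker that is still under pressure and, with the turner upright so that the stem does not bind, press the button gently to at least half of its travel. Finish while still holding it down like this to let the steam off, the turner in the gripper; only the turner may touch the cookers, never press hard, and leave everything else where it is.

Things in the scene. Friction and masses are not known exactly. Their poses are not given: they have to be found in the camera images.
- turner_foot (a point): Centre of the end face of the wooden turner's handle, which stands in the crock. z runs from here up the handle to the blade, y is normal to the flat blade, x across it. Handle: round, 12 mm thick, z = 0 to 167. Blade: 6 mm thick, centred on the handle in y, 45 to 50 mm wide, z = 150 to 222; the handle runs on in it to 167, so a grasp along y with the TCP at z = 178 closes on 12 mm
- turner: The wooden turner, 45 g, standing handle down in the crock, leaning about 10 degrees outward on its rim (use turner_foot for its axes). A wooden spoon, with a bowl-shaped head instead of the flat blade, leans in the same crock 114 degrees clockwise (from above) round the rim from it
- crock: White stoneware utensil crock, 112 mm diameter, 150 mm high, about 46 mm inner radius, inner floor 7 mm up; origin at the centre of its underside. It is loose, 0.85 kg. Above and behind: a wall cabinet over x beyond about 0.55, from 0.44 m up, and the cooker hood over x beyond 0.40, y below -0.47, from 0.63 m up: keep the wrist clear of both
- cooker_1: Low steel pressure cooker, 2.6 kg, loose on a cork trivet 8 mm thick; origin: centre of its underside. Lid 186 mm in diameter, top 87 mm above the origin; black valve housing in the middle, 40 mm wide, up to 100; grips at its -x and +x sides reach 125 mm out, up to 79; small safety plug 55 mm out at +y, up to 89. Both cookers are alike and may stand either way round
- cooker_2: The other pressure cooker, same make and sizes as cooker_1
- button_1 (a point): Centre of the floor of the dish in cooker_1's valve button, on the cooker's vertical axis; moves with the button. The aluminium button is 26 mm in diameter; the dish is 20 mm wide and 3 mm deep. Fully up it lies 115 mm above the cooker's origin, fully down 103
- button_2 (a point): The same point on cooker_2
- valve_1 (a joint): How far cooker_1's button is pressed: 0 fully up (under pressure), 0.012 m fully down on the housing. Under pressure it springs up: about 2.5 N starts it down, 4 N at half travel, 5.5 N at the end, then a hard stop. Without pressure it has dropped to 0.012 by its own weight
- valve_2 (a joint): The same for cooker_2's button
- kitchen_timer: round white wind-up timer, 60 mm diameter, 49 mm high, origin under its centre; stands behind the cookers; bystander
- matchbox: matchbox 36x56x16 mm, behind the cookers; bystander
- spice_jar: spice jar with dark cap, 41 mm diameter, 105 mm high, at the back; bystander
- salt_shaker: glass and metal salt shaker, 44 mm diameter, 90 mm high, between the cookers, towards the back; bystander
- espresso_cup: small dotted cup with handle, 63x92x55 mm, to the right of the cookers; bystander
- teaspoon: steel teaspoon 130 mm long, lying at the front edge before the crock; bystander

How it is judged:
On the way:
1. the turner, held in the gripper, has been drawn out of the crock (height (world z) of turner_foot above 0.155 m and contact force between the fingers and turner above 1 N), for 0.2 s.
At the end, for the whole second after the job is handed in: Ends with the gripper holding the turner, its handle end on the dish floor of the raised button (7 mm from centre), within 7 degrees of upright, at rest, the button at least 5.5 of 12 mm down under 1.5 to 10 N; cookers within 20 mm of their places, crock upright (contact force between turner and valve_1 between 1.5 and 10 N and value of joint valve_1 above 0.0055 m and horizontal distance between turner_foot and button_1 below 0.007 m and z of turner_foot in the frame of button_1 below 0.0025 m and angle between turner_foot's own z axis and vertical below 0.12 rad and contact force between the fingers and turner above 1 N and linear speed of turner below 0.02 m/s and angle between cooker_1's own z axis and vertical below 0.05 rad and distance of each of cooker_1, cooker_2 from where it was at the start of the episode below 0.02 m and angle between crock's own z axis and vertical below 0.2 rad); the arm keeps its last pose, push and grip.
It fails at once if the button is pressed hard (over 15 N) (contact force between turner and valve_1 above 15 N).
It fails at once if the robot itself touches a cooker (contact force between any of the arm, the fingers and cooker_1 above 1 N or contact force between any of the arm, the fingers and cooker_2 above 1 N).
It fails at once if the turner is pressed on the cooker that has no pressure (contact force between turner and cooker_2 above 2 N).
It fails at once if a cooker is pushed 20 mm, or the crock 30 mm or tipped (distance of any of cooker_1, cooker_2 from where it was at the start of the episode above 0.02 m or distance of crock from where it was at the start of the episode above 0.03 m or angle between crock's own z axis and vertical above 0.3 rad).
It fails at once if a bystander is moved by 30 mm (distance of any of kitchen_timer, matchbox, spice_jar, salt_shaker, espresso_cup, teaspoon from where it was at the start of the episode above 0.03 m).
It also fails if it takes over 48 s, if anything falls off the work surface, if the arm or the gripper's body presses on something with over 40 N, if the wrist force passes 120 N, or if a joint passes its speed limit or range.

ROBOT

A 6-joint arm with a two-finger parallel gripper is mounted at the origin on a cart in front of the work surface, level with it; the furniture and walls round the work are solid. World frame = base frame: x ahead of the robot, y to its left, z up, the work surface at z = 0. Lengths are in m, angles in rad, forces in N, time in s.
With the tool pointing down it reaches from about 0.35 to 0.85 m from the base axis. Payload 8.1 kg.
Tool frame: the origin (TCP) lies between the finger pads, 19 mm behind the fingertips; this is the grasp point; z points along the fingers, y is the line along which they close (so a half turn about z gives the same grasp; the last joint's range is limited). The gripper opens to 93 mm and grips with 3 to 60 N. Pads are 15 mm wide; open, the fingers measure 128 mm over their backs; the gripper's body (75 mm by 188 mm) begins 65 mm behind the grasp point.
Start: joints at [1.159, 0.13, 1.488, -0, 1.523, -0.085], TCP at [0.193, 0.568, 0.237] pointing down, gripper open.
Joint ranges: [-2.96, 2.96], [-0.89, 2.26], [0.02, 2.5], [-1.34, 4.48], [0, 2.73], [-2.66, 2.66]. Speed limits (rad/s): [2.39, 2.39, 2.79, 3.14, 3.14, 3.14].

INTERFACE

Orientations are given as [roll, pitch, yaw] about the fixed x, y, z axes, in that order (R = Rz(yaw) Ry(pitch) Rx(roll)).
In Python, from cell import * gives the robot as it stands. Calls block until the motion is done:
- move_ptp(position, orientation): joint-space move of the TCP to a pose.
- servo_line(position, frame=None, rate=0.15, until_force=None): straight line of the TCP; frame=None keeps the orientation; rate is the mean speed in m/s. With until_force (N) it stops when the force on the tool has changed by that much, and returns True; else False.
- move_joints(angles): joint-space move.
- set_gripper(opening, effort=None): finger opening in m; effort is the grip in N (None keeps the last); returns when the fingers have stopped.
- pause(seconds).
- solve_ik(position, orientation): joint angles nearest the present ones, or None.
- read_state(): the state.
- snapshot(name): name is "scene" or "top"; returns a dict with "pixels" (420x560x3 uint8, red, green, blue), "z_map" (420x560 float32, m along the optical axis (not along the pixel's ray), 0 where there is no reading), "intrinsics" (3x3 intrinsics, pixels), "R" (3x3) and "t" (3): a world point X has camera coordinates R X + t. Camera axes: x right, y down, z forward; pixel columns grow to the right and rows downward; lengths in m; the calibration is good to about 2 mm. A picture is of the moment at which its call begins.
A pose or a line that the arm cannot do raises IKError and nothing moves.
- finish_job(): hands the job in; it is judged then, once.
Trained networks look in the newest picture that a camera, given by its name, has taken for a name from the list of things; names that differ only in an ending like _2 or _b are one class to them, and where a whole thing is asked for, a point or a joint stands for the part that bears it (a point fixed in the world has none). Each returns a list of dicts, best first, with "p" (0 to 1); they miss things now and then, are a little off and sometimes report something else, mostly with a low value. They report only what shows in the picture. A call takes as long as a camera call.
- boxes_of(camera, target): "location" ([x, y, z] in m, in world coordinates, good to about 4 mm: the middle of the surface that is visible of it).
- masks_of(camera, target): "region" (420x560 bool, what is visible of it).
The state is a dict: "time_s": time; "joint_positions": joint angles; "qd": joint speeds; "joint_torque": joint torques, N m; "position": TCP position; "tcp_rot": TCP orientation; "wrist_force": force on the tool from outside, world axes, zero at the start; "wrist_torque": the same for the moment, N m; "finger_gap": finger opening in m; "grasp_force": force on a finger pad.
Only numpy, scipy, OpenCV 4.12 (cv2) and the standard library are available. Lean on these libraries where they do the work, as an engineer would, in place of code of your own. Each camera call takes 0.05 s, during which the arm holds its last target. There are 200 camera calls.

## Working session

There is one attempt and no reset: what is moved stays moved. The work goes in short steps, each a Python script; the robot and the scene stay as the last script left them, time stands still between calls to the robot, and variables do not carry over. Pictures are saved under pics/ and viewed, at most 10 in all, crops included, and the job is handed in when it is done.

```bash
mkdir -p pics; ls
python3 - <<'E'
from cell import *
import cv2,numpy as np
for c in ("scene","top"):
    s=snapshot(c); cv2.imwrite(f"pics/{c}0.png",s["pixels"][:,:,::-1]); np.savez(f"{c}0.npz",**s)
    print(c,s["R"].round(3).tolist(),s["t"],s["intrinsics"].tolist())
    for n in ("turner","turner_foot","crock","cooker_1","button_1","valve_1","salt_shaker","spice_jar","kitchen_timer","espresso_cup","teaspoon","matchbox"):
        print(c,n,[(np.round(d["location"],3).tolist(),round(d["p"],2)) for d in boxes_of(c,n)])
print(read_state())
E
```

```text
cell.py
pics
scene [[0.634, -0.773, 0.013], [-0.576, -0.483, -0.659], [0.516, 0.411, -0.752]] [-0.35041831  0.32532388  1.16092083] [[509.45110405773073, 0.0, 282.7694206847475], [0.0, 509.45110405773073, 199.6621348447983], [0.0, 0.0, 1.0]]
scene turner [([0.404, 0.328, 0.193], 0.87)]
scene turner_foot [([0.404, 0.333, 0.194], 0.66), ([0.614, 0.119, 0.067], 0.55), ([0.406, 0.024, 0.09], 0.43)]
scene crock [([0.407, 0.262, 0.099], 0.9)]
scene cooker_1 [([0.406, 0.021, 0.091], 0.94), ([0.411, -0.236, 0.086], 0.57)]
scene button_1 [([0.427, 0.039, 0.122], 0.64)]
scene valve_1 [([0.542, -0.124, 0.056], 0.74), ([0.436, -0.226, 0.111], 0.45)]
scene salt_shaker [([0.545, -0.124, 0.055], 0.64)]
scene spice_jar [([0.612, 0.119, 0.069], 0.92), ([0.315, 0.218, 0.007], 0.2)]
scene kitchen_timer [([0.664, -0.11, 0.046], 0.78)]
scene espresso_cup [([0.312, 0.214, 0.007], 0.72), ([0.371, -0.44, 0.04], 0.66)]
scene teaspoon [([0.314, 0.214, 0.01], 0.52)]
scene matchbox [([0.409, 0.262, 0.102], 0.68), ([0.645, 0.011, 0.018], 0.6)]
top [[0.028, -1.0, -0.013], [-0.993, -0.027, -0.112], [0.112, 0.016, 
[... 811 characters left out ...]
nt_positions': array([ 1.15863924e+00,  1.30346012e-01,  1.48819472e+00,  2.49922152e-05,
        1.52299597e+00, -8.53939281e-02]), 'qd': array([-1.40644142e-03,  2.21605333e-03,  2.21894379e-04, -9.12015189e-04,
        1.77170277e-03, -2.30421357e-05]), 'joint_torque': array([-1.38783831e-03, -5.59766793e+01, -4.92044055e+01,  7.66604464e-02,
        2.30717962e-02,  2.87589489e-05]), 'position': array([0.19255973, 0.56827525, 0.2374704 ]), 'tcp_rot': array([ 3.14153478e+00, -2.01009880e-05,  2.81482830e+00]), 'wrist_force': array([-0.7210439 , -0.18005178,  0.19933304]), 'wrist_torque': array([ 0.0002062 , -0.00988825,  0.02481366]), 'grasp_force': 0.0, 'finger_gap': 0.09316922065547753}
```

View pics/scene0.png

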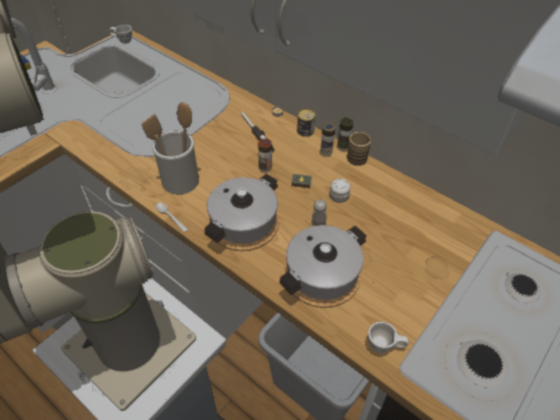

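View pics/top0.png

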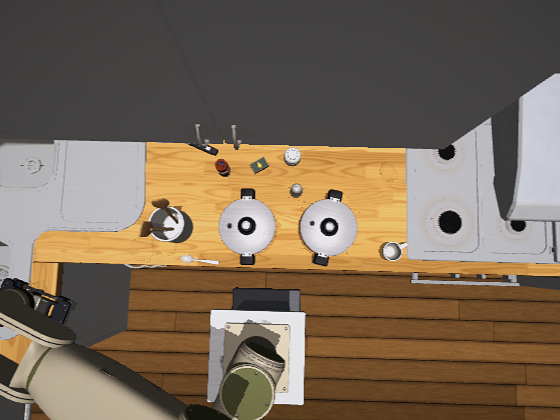

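The scene view shows the crock at (177,160), with the turner's blade at its left (152,127) and the spoon at (184,115). The two cookers are at (242,210) and (325,260). Next I take metric measurements from the depth data.

```bash
cat > geo.py <<'E'
import numpy as np
def cloud(s):
    K=s["intrinsics"];z=s["z_map"];v,u=np.indices(z.shape)
    P=np.stack([(u-K[0,2])*z/K[0,0],(v-K[1,2])*z/K[1,1],z],-1)
    X=(P-s["t"])@s["R"]; X[z<=0]=np.nan
    return X
def pix(s,X):
    c=s["intrinsics"]@(s["R"]@np.asarray(X)+s["t"]); return c[:2]/c[2]
E
python3 - <<'E'
from cell import *
from geo import *
import cv2
from scipy.optimize import least_squares
for c in("scene","top"):
    s=dict(np.load(c+"0.npz"));X=cloud(s)
    for nm,(bx,by) in {"A":(.427,.037),"B":(.43,-.226)}.items():
        d=np.hypot(X[...,0]-bx,X[...,1]-by)
        lid=X[(d<.085)&(d>.03)&(X[...,2]>.05)]
        but=X[(d<.03)&(X[...,2]>.102)]
        print(c,nm,"lid zmax",np.percentile(lid[:,2],[50,95]).round(4),"top z",np.sort(but[:,2])[::-1][:25].round(3), "n",len(but))
        b=but[but[:,2]>np.percentile(but[:,2],40)];print("  button mean",b.mean(0).round(4))
        p=X[(d<.12)&(X[...,2]>.08)];
        f=least_squares(lambda q:np.hypot(p[:,0]-q[0],p[:,1]-q[1])-.093,[bx,by],loss='soft_l1') if 0 else None
        q=p[np.hypot(p[:,0]-bx,p[:,1]-by)<.1][:,:2];(cx,cy),r=cv2.minEnclosingCircle(q.astype(np.float32));print("  lid circle",cx,cy,r)
    d=np.hypot(X[...,0]-.43,X[...,1]-.28)
    rim=X[(d<.09)&(X[...,2]>.142)&(X[...,2]<.156)]
    f=least_squares(lambda q:np.hypot(rim[:,0]-q[0],rim[:,1]-q[1])-.052,[.43,.28],loss='soft_l1',f_scale=.003)
    print(c,"crock",f.x,len(rim),np.abs(f.fun).mean())
    snapshot(c)
    for m in masks_of(c,"turner")[:3]:
        R=m["region"];P=X[R];P=P[np.isfinite(P[:,0])&(P[:,2]>.155)];
        print(" turner mask",m["p"],R.sum(),np.argwhere(R).min(0),np.argwhere(R).max(0),P.min(0).round(3),P.max(0).round(3))
        c0=np.median(P,0);P=P[np.linalg.norm(P-c0,axis=1)<.07];c0=P.mean(0);U,S,V=np.linalg.svd(P-c0,full_matrices=False);print("  ",c0.round(4),V.round(3).tolist(),(S/np.sqrt(len(P))).round(4))
im=cv2.imread("pics/scene0.png")[90:200,120:220];im2=cv2.imread("pics/top0.png")[185:255,130:200]
im3=cv2.imread("pics/scene0.png")[175:275,200:370]
a=cv2.resize(im,(400,440),interpolation=3);b=cv2.resize(im2,(390,390),interpolation=3)
o=np.zeros((600,800,3),np.uint8);o[:440,:400]=a;o[:390,405:795]=b;
cc=cv2.resize(im3,(255,150),interpolation=3);o[445:595,:255]=cc
cv2.imwrite("pics/crop1.png",o)
E
```

```text
scene A lid zmax [0.0892 0.0939] top z [0.128 0.127 0.127 0.126 0.125 0.125 0.125 0.125 0.125 0.125 0.125 0.125
 0.125 0.125 0.124 0.124 0.124 0.124 0.124 0.124 0.124 0.124 0.124 0.123
 0.123] n 183
  button mean [0.4255 0.0366 0.1169]
  lid circle 0.4267069399356842 0.038186363875865936 0.0989963561296463
scene B lid zmax [0.0897 0.0946] top z [0.116 0.115 0.115 0.115 0.115 0.115 0.114 0.114 0.114 0.114 0.114 0.114
 0.113 0.113 0.113 0.113 0.113 0.113 0.113 0.113 0.113 0.112 0.112 0.112
 0.112] n 193
  button mean [ 0.4293 -0.2272  0.1103]
  lid circle 0.4301265478134155 -0.2262592315673828 0.09991183876991272
scene crock [0.42203448 0.28262238] 302 0.0029639797203617926
 turner mask 0.81 435 [114 141] [155 165] [0.377 0.317 0.155] [0.425 0.342 0.23 ]
   [0.4009 0.3294 0.1936] [[-0.024, 0.16, 0.987], [-0.96, 0.271, -0.068], [0.278, 0.949, -0.147]] [0.0195 0.0128 0.0025]Traceback (most recent call last):
  File "<stdin>", line 23, in <module>
    return umr_minimum(a, axis, None, out, keepdims, initial, where)
ValueError: zero-size array to reduction operation minimum which has no identity
```

Run:
```python
from cell import *
from geo import *
import cv2
from scipy.optimize import least_squares
for c in("scene","top"):
    s=snapshot(c);X=cloud(s)
    if c=="top":
        for nm,(bx,by) in {"A":(.427,.037),"B":(.43,-.226)}.items():
            d=np.hypot(X[...,0]-bx,X[...,1]-by)
            but=X[(d<.03)&(X[...,2]>.102)]
            print(c,nm,"top z",np.sort(but[:,2])[::-1][:40:4].round(3))
            b=but[but[:,2]>but[:,2].max()-.008];print("  button",b.mean(0).round(4),((b.max(0)+b.min(0))/2).round(4))
            q=X[(d<.1)&(X[...,2]>.08)][:,:2];print("  lid",cv2.minEnclosingCircle(q.astype(np.float32)))
    d=np.hypot(X[...,0]-.422,X[...,1]-.283)
    wall=X[(d<.07)&(d>.05)&(X[...,2]>.02)&(X[...,2]<.13)&(X[...,1]<.34)]
    f=least_squares(lambda q:np.hypot(wall[:,0]-q[0],wall[:,1]-q[1])-.056,[.42,.28],loss='soft_l1',f_scale=.003)
    print(c,"crock wall",f.x,len(wall),np.abs(f.fun).mean())
    H=X[(d<.1)&(X[...,2]>.157)&(X[...,2]<.26)]
    T=H[(H[:,0]<.428)&(H[:,1]>.30)] 
    print(c,"pts",len(H),len(T),T.min(0).round(3),T.max(0).round(3))
    np.save(f"T_{c}.npy",H)
    for m in masks_of(c,"turner")[:2]:
        R=m["region"];P=X[R&(X[...,2]>.155)]
        print(" turner",m["p"],R.sum(),np.argwhere(R).min(0),np.argwhere(R).max(0))
        if len(P)<20: continue
        np.save(f"M_{c}.npy",P)
        c0=np.median(P,0);P=P[np.linalg.norm(P-c0,axis=1)<.07];c0=P.mean(0);U,S,V=np.linalg.svd(P-c0,full_matrices=False);print("  ",c0.round(4),V.round(3).tolist())
        q=((P-c0)@V[:2].T).astype(np.float32);print("  rect",cv2.minAreaRect(q))
    for m in masks_of(c,"crock")[:2]: print(" crock",m["p"],m["region"].sum(),np.argwhere(m["region"]).min(0),np.argwhere(m["region"]).max(0))
im=cv2.imread("pics/scene0.png")[90:200,120:220];im2=cv2.imread("pics/top0.png")[185:255,130:200]
im3=cv2.imread("pics/scene0.png")[175:275,200:370]
a=cv2.resize(im,(400,440),interpolation=3);b=cv2.resize(im2,(390,390),interpolation=3)
o=np.zeros((600,800,3),np.uint8);o[:440,:400]=a;o[:390,405:795]=b;
o[445:595,:255]=cv2.resize(im3,(255,150),interpolation=3)
cv2.imwrite("pics/crop1.png",o)
```

```text
scene crock wall [0.42352125 0.28502889] 1257 0.002699797015530456
scene pts 717 375 [0.376 0.316 0.157] [0.425 0.343 0.231]
 turner 0.89 455 [114 141] [155 166]
   [0.4006 0.3295 0.1938] [[-0.031, 0.171, 0.985], [-0.962, 0.261, -0.075], [0.27, 0.95, -0.156]]
  rect ((-0.0022140517830848694, 0.00012310966849327087), (0.07333442568778992, 0.04824122041463852), 5.582785129547119)
 crock 0.8 2133 [130 153] [194 198]
 crock 0.53 4087 [174 204] [242 277]
top A top z [0.131 0.129 0.128 0.126 0.126 0.125 0.124 0.123 0.123 0.123]
  button [0.4287 0.0418 0.1262] [0.4286 0.0421 0.1273]
  lid ((0.4270055294036865, 0.03694953769445419), 0.10008533298969269)
top B top z [0.121 0.117 0.115 0.114 0.113 0.113 0.112 0.112 0.112 0.111]
  button [ 0.4286 -0.2225  0.1157] [ 0.4306 -0.223   0.1174]
  lid ((0.4292384088039398, -0.22863809764385223), 0.09973172843456268)
top crock wall [0.42042365 0.28238206] 387 0.0031848998700626558
top pts 336 182 [0.379 0.322 0.16 ] [0.425 0.345 0.232]
 turner 0.79 218 [221 140] [236 171]
   [0.4026 0.3319 0.1992] [[0.024, 0.158, 0.987], [0.963, -0.267, 0.019], [-0.267, -0.951, 0.159]]
  rect ((-0.0031317584216594696, -0.0006631426513195038), (0.07231852412223816, 0.04756411164999008), 0.45376846194267273)
 crock 0.7 1036 [206 149] [242 193]
```

View pics/crop1.png

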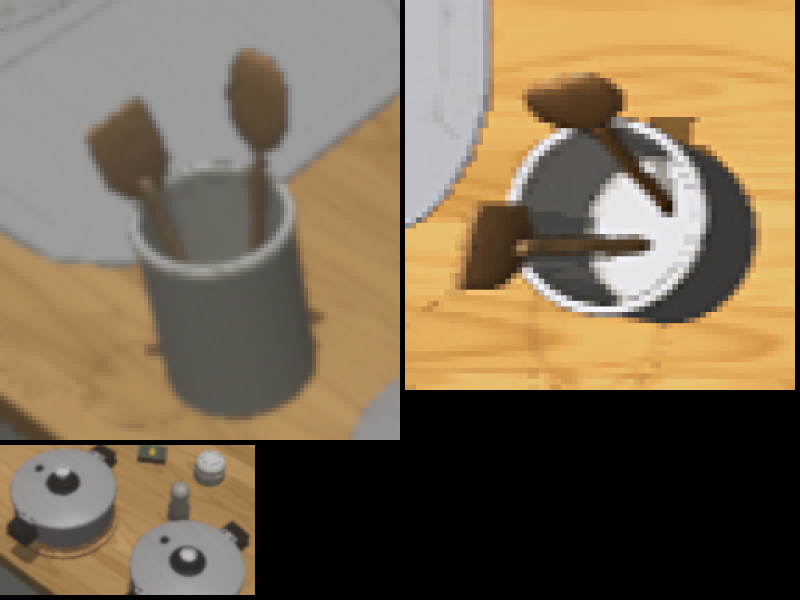

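The raised button, with its rim at z≈0.126, belongs to the cooker at y≈+0.037; the other rim is at about 0.114. In the crop, the turner leans to +y and the end of its handle on the crock floor shows at top-view pixel (174,229). The spoon lies further out in +x. Next I refine the axis and plan the grasp.

Run:
```python
from cell import *
from geo import *
from scipy.optimize import minimize, least_squares
from scipy.spatial.transform import Rotation as Ro
s=dict(np.load("top0.npz"))
def ray(s,u,v,z):
    d=s["R"].T@np.linalg.inv(s["intrinsics"])@[u,v,1];o=-s["R"].T@s["t"];return o+d*(z-o[2])/d[2]
print("foot from pixel",ray(s,173.0,229,.01))
H=np.load("T_scene.npy");M=np.load("M_scene.npy");
for c in("scene","top"):
    H=np.load(f"T_{c}.npy");S=H[(H[:,0]>.43)];print("spoon",c,S.min(0).round(3),S.max(0).round(3),S[S[:,2]>.235].min(0).round(3) if (S[:,2]>.235).any() else "")
# handle pixels: dark pixels inside the crock in top
im=s["pixels"].astype(float);
for r in range(224,234): print(r,[int(x) for x in im[r,150:180].mean(1)])
n=np.array([.269,.951,-.157]);n/=np.linalg.norm(n)
C=np.array([.402,.333,.191])
for ft in (ray(s,173.0,229,.01),):
    a=C-ft;print("len",np.linalg.norm(a));a/=np.linalg.norm(a);print("axis",a, "a.n",a@n)
    z=-a;y=n-(n@a)*a;y/=np.linalg.norm(y)
    for sg in(1,-1):
        R=np.column_stack([np.cross(sg*y,z),sg*y,z]);rpy=Ro.from_matrix(R).as_euler("xyz")
        p=C-a*.008
        for h in(.0,.06,.17): print(sg,h,p+a*h,rpy,solve_ik(p+a*h,rpy))
        zz=np.array([0,0,-1.]);yy=np.array([y[0],y[1],0])*sg;yy/=np.linalg.norm(yy)
        r2=Ro.from_matrix(np.column_stack([np.cross(yy,zz),yy,zz])).as_euler("xyz")
        for P in((.427,.038,.30),(.427,.038,.36)):print("press",r2,solve_ik(P,r2))
```

```text
foot from pixel [0.41608702 0.30090319 0.01      ]
spoon scene [0.463 0.263 0.157] [0.491 0.311 0.25 ] [0.471 0.268 0.236]
spoon top [0.435 0.233 0.157] [0.49  0.31  0.254] [0.475 0.27  0.235]
224 [44, 43, 56, 69, 68, 68, 68, 68, 69, 68, 68, 66, 79, 95, 181, 232, 232, 231, 230, 230, 231, 231, 231, 231, 232, 234, 236, 236, 235, 233]
225 [43, 40, 47, 63, 69, 69, 68, 68, 68, 67, 67, 66, 81, 98, 191, 237, 233, 232, 232, 232, 232, 232, 231, 231, 231, 231, 232, 232, 232, 231]
226 [40, 37, 41, 59, 70, 69, 69, 70, 69, 69, 69, 67, 113, 140, 203, 245, 240, 239, 239, 239, 240, 239, 237, 235, 232, 231, 230, 231, 230, 231]
227 [37, 34, 39, 52, 54, 54, 58, 56, 53, 54, 56, 57, 63, 69, 87, 102, 160, 181, 145, 150, 131, 126, 174, 223, 237, 232, 231, 231, 230, 232]
228 [83, 105, 81, 70, 61, 62, 63, 65, 66, 67, 69, 66, 64, 62, 59, 55, 59, 60, 57, 58, 55, 54, 51, 66, 184, 235, 231, 230, 231, 232]
229 [126, 130, 71, 62, 54, 57, 61, 65, 65, 66, 69, 64, 58, 53, 49, 48, 50, 51, 52, 52, 48, 45, 31, 71, 190, 235, 231, 230, 231, 232]
230 [81, 77, 52, 52, 50, 50, 48, 49, 50, 53, 56, 51, 53, 73, 110, 114, 75, 58
[... 1321 characters left out ...]
02626 -0.1197034  -0.25655076] [ 0.71564795  0.01623765  1.71998761 -0.18357268  1.4647154   2.57689833]
-1 0.06 [0.39802672 0.34205299 0.24205151] [ 2.99202626 -0.1197034  -0.25655076] [ 0.73560692 -0.00751647  1.63530619 -0.18134615  1.57494832  2.57673934]
-1 0.17 [0.3896217  0.36120353 0.35004508] [ 2.99202626 -0.1197034  -0.25655076] [ 0.77141752 -0.00430911  1.43737337 -0.1827994   1.77292369  2.57673007]
press [ 3.14159265  0.         -0.27454408] [-3.09609452e-02 -3.63350488e-01  1.83127410e+00 -4.44089210e-16
  1.67366905e+00  1.81437946e+00]
press [ 3.14159265  0.         -0.27454408] [-3.09609452e-02 -3.55647987e-01  1.71745515e+00 -4.44089210e-16
  1.77978549e+00  1.81437946e+00]
```

Run:
```python
from cell import *
from geo import *
import cv2
C=np.array([.4025,.333,.191]);a=np.array([-.0764,.1741,.9818]);rpy=[-2.99202626,.1197034,2.8850419]
p=C-a*.009
set_gripper(.055,45)
move_ptp(p+a*.14,rpy); print(read_state()["time_s"])
servo_line(p+a*.03,rate=.12); print(servo_line(p,rate=.05,until_force=6))
s=read_state();print(s["time_s"],s["position"],s["wrist_force"]);
sc=snapshot("scene");cv2.imwrite("pics/g1.png",cv2.resize(sc["pixels"][60:220,80:280,::-1],(800,640))[:600])
set_gripper(0.0,45);s=read_state();print(s["time_s"],s["position"],s["wrist_force"],s["wrist_torque"],s["finger_gap"],s["grasp_force"])
```

```text
3.65
False
5.4667 [0.40325731 0.33143393 0.18224133] [0.43739123 0.23564017 0.19713773]
6.3083 [0.40319768 0.33142597 0.1821637 ] [-0.90067316  0.3124473   0.93725751] [0.07050777 0.02802978 0.00401239] 0.010762977608763533 45.00003397464752
```

View pics/g1.png

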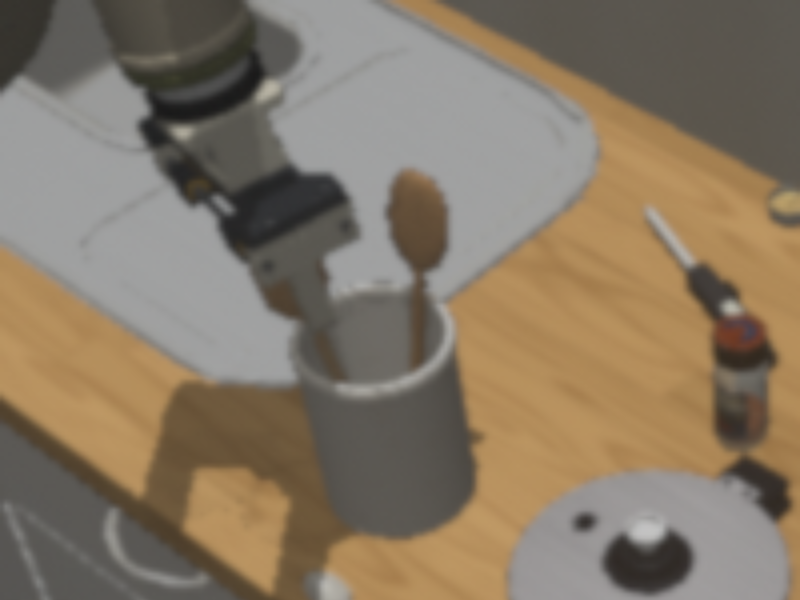

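The fingers straddle the blade at crop pixel (310,300), and the gap closed to 10.8 mm, so it is gripping the handle stub. Now I lift it and carry it over the raised cooker.

Run:
```python
from cell import *
from geo import *
import cv2
a=np.array([-.0764,.1741,.9818]);p=np.array(read_state()["position"])
servo_line(p+a*.03,rate=.06);s=read_state();print(s["time_s"],s["wrist_force"],s["finger_gap"])
servo_line(p+a*.19,rate=.12);s=read_state();print(s["time_s"],s["position"],s["wrist_force"],s["finger_gap"])
pause(.3)
up=[np.pi,0,2.867]
servo_line(p+a*.19+[.005,-.03,.005],frame=up,rate=.06)
move_ptp([.427,.038,.345],up);pause(.3)
s=read_state();print(s["time_s"],s["position"],s["tcp_rot"],s["wrist_force"],s["finger_gap"])
for c in("scene","top"):
    sc=snapshot(c);np.savez(c+"1.npz",**sc)
    for n in("button_1","turner_foot","turner"):print(c,n,[(np.round(d["location"],3).tolist(),round(d["p"],2)) for d in boxes_of(c,n)])
    for n in("cooker_1","crock"):print(c,n,[(np.round(d["location"],3).tolist(),round(d["p"],2)) for d in boxes_of(c,n)])
    if c=="scene":cv2.imwrite("pics/h1.png",cv2.resize(sc["pixels"][100:250,180:340,::-1],(640,600),interpolation=cv2.INTER_CUBIC))
    else: cv2.imwrite("pics/h2.png",cv2.resize(sc["pixels"][150:300,180:340,::-1],(640,600),interpolation=cv2.INTER_CUBIC))
```

```text
6.9583 [ 0.18232886  0.7075641  -0.54687618] 0.010158884773961303
8.4417 [0.38852987 0.36422734 0.36773916] [-1.0672917  -0.33944822 -0.77589196] 0.010419702518207652
10.8583 [0.42709117 0.03869011 0.34503944] [ 3.14154596e+00 -1.59763554e-05  2.86837278e+00] [ 0.74335924 -0.79794849 -0.39451729] 0.010213394907479367
scene button_1 [([0.433, -0.228, 0.114], 0.66), ([0.425, 0.038, 0.121], 0.6)]
scene turner_foot [([0.425, 0.043, 0.31], 0.65)]
scene turner [([0.428, 0.04, 0.306], 0.63)]
scene cooker_1 [([0.408, 0.02, 0.089], 0.9), ([0.412, -0.238, 0.083], 0.88), ([0.375, -0.441, 0.036], 0.47)]
scene crock [([0.41, 0.265, 0.1], 0.89)]
top button_1 [([0.432, -0.226, 0.112], 0.53)]
top turner_foot []
top turner []
top cooker_1 [([0.384, 0.063, 0.087], 0.86)]
top crock [([0.425, 0.322, 0.067], 0.76)]
```

View pics/h1.png

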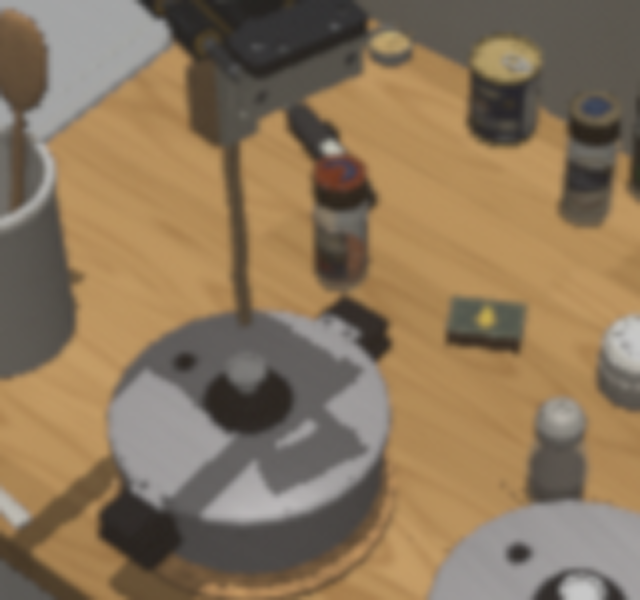

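View pics/h2.png

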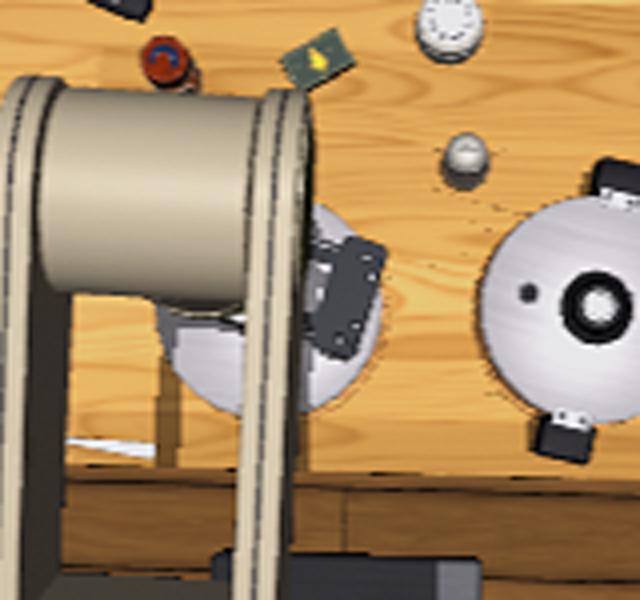

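The turner hangs from the gripper with its foot at crop (245,325), above the button at (245,370). The top view is blocked by the arm. I'll turn the wrist by 90° and 180° to measure the turner's in-hand offset and tilt from the scene camera.

```bash
cat > meas.py <<'E'
from cell import *
from geo import *
def handle(s,tcp):
    """centreline column at several world heights, + depth-based 3D, + foot row"""
    X=cloud(s);d=np.hypot(X[...,0]-tcp[0],X[...,1]-tcp[1])
    m=(d<.035)&(X[...,2]>tcp[2]-.20)&(X[...,2]<tcp[2]-.045)
    v,u=np.nonzero(m);rows=np.unique(v)
    cu=np.array([u[v==r].mean() for r in rows]);n=np.array([(v==r).sum() for r in rows])
    k=(n>=2)&(n<=8);f=np.polyfit(rows[k],cu[k],1,w=np.ones(k.sum()))
    P=X[m];return rows,n,f,P
def measure(s,tcp):
    rows,n,f,P=handle(s,tcp)
    foot=rows.max()+.5
    K,R,t=s["intrinsics"],s["R"],s["t"]
    # lateral offset of the centreline from the tcp's vertical at z_rel -.178 and -.06
    lat=np.array([R[0,0],R[0,1]]);lat/=np.linalg.norm(lat)
    out=[]
    for zr in(-.178,-.06):
        q=np.array(tcp)+[0,0,zr];px=pix(s,q);D=(R@q+t)[2]
        out.append((np.polyval(f,px[1])-px[0])*D/K[0,0])
    q=np.array(tcp)+[0,0,-.178];Pm=P[(P[:,2]<tcp[2]-.1)]
    dep=[]
    vd=np.array([R[2,0],R[2,1]]);vd/=np.linalg.norm(vd)
    g=np.polyfit(P[:,2]-tcp[2],(P[:,:2]-tcp[:2])@vd,1)
    return out,foot,pix(s,q)[1],[np.polyval(g,-.178)+.005,np.polyval(g,-.06)+.005],len(P),lat,vd
E
python3 - <<'E'
from meas import *
import numpy as np
T=[.427,.038,.345]
s=dict(np.load("scene1.npz"));print(2.867,measure(s,read_state()["position"]))
for yaw in(2.867-np.pi/2,2.867-np.pi):
    j=solve_ik(T,[np.pi,0,yaw]);print(j)
    move_joints(j);pause(.4)
    st=read_state();s=snapshot("scene");np.savez(f"y{yaw:.2f}.npz",**s);print(st["time_s"],st["position"],st["tcp_rot"],measure(s,st["position"]))
X=cloud(s);
for p in [m for m in masks_of("scene","button_1")][:3]:
    r=p["region"];print(p["p"],r.sum(),np.argwhere(r).mean(0),np.argwhere(r).min(0),np.argwhere(r).max(0))
E
```

```text
2.867 ([np.float64(0.001668729863782553), np.float64(0.0011187458847436074)], np.float64(181.5), np.float64(180.00673282710068), [np.float64(0.0018010970184851169), np.float64(0.0006626177714679007)], 165, array([ 0.63409965, -0.77325134]), array([0.78248791, 0.62266577]))
[-3.09609452e-02 -3.59231622e-01  1.74724187e+00 -4.44089210e-16
  1.75358241e+00  2.43631708e-01]
13.2583 [0.42699108 0.0380003  0.34498161] [-3.14153614e+00 -9.72894586e-06  1.29633267e+00] ([np.float64(0.0016405350481864108), np.float64(0.0005966994045994709)], np.float64(181.5), np.float64(180.01172530648122), [np.float64(-0.0015338850329829632), np.float64(-0.001124574260656339)], 165, array([ 0.63409965, -0.77325134]), array([0.78248791, 0.62266577]))
[-3.09609452e-02 -3.59231622e-01  1.74724187e+00 -4.44089210e-16
  1.75358241e+00  1.81442804e+00]
15.1083 [0.4270092  0.03799997 0.34502044] [ 3.14158113e+00 -4.65517817e-05 -2.74411240e-01] ([np.float64(-0.0007981684386711047), np.float64(-0.00037404918474745545)], np.float64(181.5), np.float64(179.99703775403864), [np.float64(-0.0012233336664532772), np.float64(-0.0012203735041673323)], 161, array([ 0.63409965, -0.77325134]), array([0.78248791, 0.62266577]))
0.57 77 [247.54545455 324.96103896] [243 320] [252 330]
0.39 60 [192.55       240.93333333] [189 237] [197 245]
```

The in-hand offset is small, about 2 mm, and the tilt is under 0.5°. Now I pin down the button's axis in both initial images.

Run:
```python
from geo import *
import cv2
def ray(s,u,v,z):
    d=s["R"].T@np.linalg.inv(s["intrinsics"])@[u,v,1];o=-s["R"].T@s["t"];return (o+d*(z-o[2])/d[2]).round(4)
o=np.zeros((600,800,3),np.uint8)
for i,(c,f) in enumerate((("top","top0.npz"),("scene","scene0.npz"))):
    s=dict(np.load(f));g=s["pixels"].astype(float).mean(2)
    u,v=pix(s,[.427,.0375,.126]);print(c,"proj of prior",u,v)
    u0,v0=int(round(u)),int(round(v));w=22
    crop=s["pixels"][v0-w:v0+w,u0-w:u0+w,::-1];o[:395,i*400:i*400+395]=cv2.resize(crop,(395,395),interpolation=cv2.INTER_CUBIC)
    h=8;print(np.round(g[v0-h:v0+h+1,u0-h:u0+h+1]).astype(int),v0,u0)
    # lid edge from depth: plane z~.08-.1 silhouette by ellipse fit of bright lid + housing dark blob
    sub=g[v0-w:v0+w,u0-w:u0+w];dark=(sub<70).astype(np.uint8)
    n,l,st,ce=cv2.connectedComponentsWithStats(dark)
    k=np.argmin([1e9]+[np.hypot(*(ce[j]-w))+1000*(st[j,4]<40) for j in range(1,n)])
    cs,_=cv2.findContours((l==k).astype(np.uint8),cv2.RETR_EXTERNAL,cv2.CHAIN_APPROX_NONE)
    cn=max(cs,key=len);e=cv2.fitEllipse(cn);uu,vv=e[0][0]+u0-w,e[0][1]+v0-w
    print("housing ellipse",(uu,vv),e[1],"at z=.108:",ray(s,uu,vv,.108),".10:",ray(s,uu,vv,.10))
    b=((l!=k)&(sub>120)).astype(np.uint8);b[:w-10]=0;b[w+10:]=0;b[:,:w-10]=0;b[:,w+10:]=0
    n,l2,st,ce=cv2.connectedComponentsWithStats(b)
    for j in range(1,n):
        if st[j,4]>8: print(" bright",st[j],ce[j]+[u0-w,v0-w],"at .126",ray(s,*(ce[j]+[u0-w,v0-w]),.126))
cv2.imwrite("pics/b1.png",o[:400])
```

```text
top proj of prior 246.9687827683222 225.12705628163891
[[214 218 226 190  86  36  33  27  28  35  45 133 217 236 231 227 226]
 [217 203 127  27  17  17  20  21  23  21  19  25  55 186 239 232 230]
 [201 124  19  18  17   8   0   1   3   3  15  24  20  53 191 242 234]
 [126  18  17  10   0  21  43  48  42  27   8   9  19  21  38 184 240]
 [ 28  16  12  17 103 180 228 228 155  71  38  23   9  19  20  82 198]
 [ 13  13  18  88 176 185 182 222 220 182 111  39  23  21  29  16 178]
 [ 13   9  54 150 205 226 234 234 236 242 192  55  52  13  20  26 128]
 [ 13  14 101 171 217 235 232 232 233 227 178 100  36   3  19  25  76]
 [ 10  19  85 164 220 234 232 232 234 225 158  65  43  19  26  31  85]
 [ 11  14 103 174 220 235 233 233 232 227 169  55  40   7  26  34  82]
 [ 13   7  31 141 224 237 234 230 232 216 120  57  49   6  23  29 126]
 [ 18  14  34  53 122 182 207 238 213 103  52  48  28  11  27  30 124]
 [ 14  14   8  38  56  53  53  59  59  52  51  32   8  28  40  30 178]
 [ 83  21  15   4  22  47  64  66  66  48  14   9  20  35  32 124 215]
 [117  13  23  20   8   9  12  14  16  10   0  20  
[... 1322 characters left out ...]
 111  76  81 104]
 [113  85  67  80 123 158 173 178 179 179 174 156 123  83  56  53  68]
 [ 82  57  48  57  83 114 133 142 146 144 133 110  81  57  47  45  48]
 [ 59  47  46  48  54  71  89  99 105 103  91  71  53  45  46  45  45]
 [ 48  45  45  46  45  48  61  76  82  81  70  54  45  44  46  45  44]
 [ 44  44  45  46  45  43  48  56  60  59  53  46  45  46  46  44  43]
 [ 43  42  44  46  46  44  45  46  47  46  47  46  46  46  45  43  43]] 191 241
housing ellipse (241.5948657989502, 200.35281372070312) (12.847466468811035, 20.808752059936523) at z=.108: [0.4161 0.0263 0.108 ] .10: [0.4211 0.0313 0.1   ]
 bright [ 12  12  20  16 270] [240.27037037 187.32592593] at .126 [0.4358 0.0477 0.126 ]
```

View pics/b1.png

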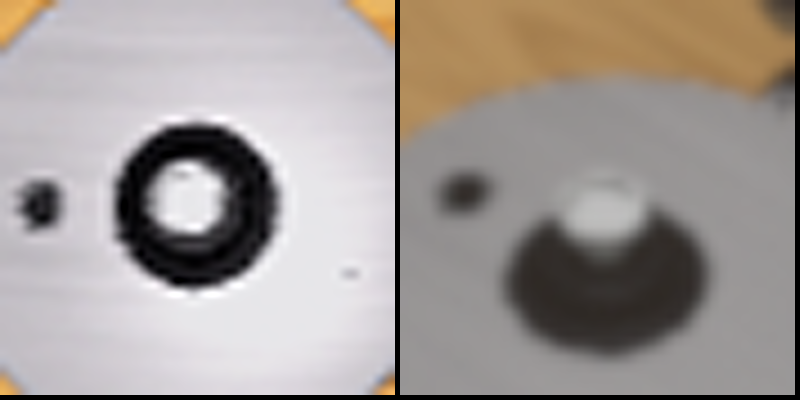

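The top view shows the button at about (245.5,224.7), slightly left of the prior. The scene view shows it at column ≈241 and row ≈191.5. The two cameras disagree by about 3 mm, so I'll use scene depth, corrected by what that camera reported for the turner, whose position is known.

Run:
```python
from geo import *
import glob
from scipy.optimize import least_squares
for f in ["scene0.npz","scene1.npz"]+sorted(glob.glob("y*.npz")):
    s=dict(np.load(f));X=cloud(s);R=s["R"]
    lat=R[0,:2]/np.linalg.norm(R[0,:2]);vd=R[2,:2]/np.linalg.norm(R[2,:2])
    c0=np.array([.427,.0375]);D=X[...,:2]-c0;l=D@lat;w=D@vd;z=X[...,2]
    m=(np.hypot(l,w)<.028)&(z>.118)&(z<.135)
    k=m&(z>.121)
    print(f,m.sum(),k.sum(),"lat",l[k].mean()*1e3,(l[k].max()+l[k].min())*500,"vd",w[k].mean()*1e3,w[k].min()*1e3,w[k].max()*1e3,"z",np.median(z[k]))
    # lid: all points on steel lid between r=.03 and .08: domed surface of revolution fit
    r0=np.hypot(l,w);q=(r0<.085)&(r0>.035)&(z>.085)&(z<.105)
    P=np.c_[l[q],w[q],z[q]]
    if f!="scene0.npz": continue
    # outer rim silhouette: far edge of lid in each direction by depth jump
    v,u=np.nonzero((r0<.13)&(z>.082)&(z<.105))
    pl=np.c_[l[v,u],w[v,u],z[v,u]]
    ang=np.arctan2(pl[:,1],pl[:,0]);rr=np.hypot(pl[:,0],pl[:,1])
    for a in range(-180,180,30):
        t=(np.degrees(ang)>=a)&(np.degrees(ang)<a+30)
        if t.sum(): print(a,rr[t].max().round(4),end=" ")
    print()
    # print button pixel map of z (mm)
    v0,u0=191,241
    print((z[v0-7:v0+9,u0-9:u0+10]*1e3).round(0).astype(int)); print((w[v0-7:v0+9,u0]*1e3).round(1))
```

```text
scene0.npz 64 50 lat -0.8969939359786766 -1.1590610868083004 vd 0.012256355009998762 -14.402419192301696 13.035764683422013 z 0.12330243469245279
-180 0.093 -150 0.1271 -120 0.1223 -90 0.0943 -60 0.0942 -30 0.0924 0 0.0913 30 0.1233 60 0.1126 90 0.0901 120 0.0913 150 0.0922 
[[ 86  91  89  91  88  91  89  94  87  90  94  90  90  91  90  88  90  88
   88]
 [ 88  93  88  90  90  90  95  91  94  90  87  95  91  92  93  93  90  97
   92]
 [ 90  89  92  90  93  91  91  92  93  90  93  92  92  92  92  91  89  91
   89]
 [ 91  89  92  91  94  94  93  90  92  92  91  85  93  90  93  94  92  94
   90]
 [ 88  94  93  90  93  92  92 124 124 127 120  92  91  90  95  92  93  93
   90]
 [ 91  90  89  90  94  91 126 125 125 125 121 122 123  90  94  91  92  93
   94]
 [ 94  87  94  92  92 125 120 121 122 120 121 124 119 124  93  94  91  93
   90]
 [ 90  92  93  92 122 125 124 123 119 121 119 121 121 123  93  91  93  91
   93]
 [ 91  90  94  91 125 123 124 120 122 117 117 121 123 124 103  96  94  92
   90]
 [ 92  94  91  94 121 122 120 123 120 118 122 123 125 123 107 104  96  95
   90]
 [ 94  90  95 
[... 305 characters left out ...]
 97]
 [ 91  99 107 105 105 109 106 105 110 106 109 106 104 106 106 104 102  98
   95]
 [ 90  98 105 105 106 107 107 106 110 106 107 108 106 107 106 105 106 103
   97]]
[ 58.3  54.7  50.7  45.9   9.7   8.7   9.    4.8   4.8   1.2  -7.2 -12.1
 -14.4  -7.2  -5.7  -9.5]
scene1.npz 66 41 lat -0.3519189017964425 -0.8060556335216864 vd -0.16811826758495035 -13.593323002733776 12.857074950462865 z 0.12337122768530369
y-0.27.npz 65 50 lat -0.6526954975897575 -1.1184361890448289 vd 0.264159569301121 -11.920588474372924 12.328195138177188 z 0.12329071277673868
y1.30.npz 65 44 lat -0.17321033123301124 -0.9885437561419916 vd -0.6809546334998174 -12.013508782716963 13.224738756051423 z 0.12358157415847701
```

Best estimate of the button axis is (0.4265, 0.0383), and the foot sits about (-1.9, 0) mm from the TCP. I'll descend to just above the button and check.

Run:
```python
from meas import *
import cv2
x,y=.4284,.0383
servo_line([x,y,.313],rate=.05);pause(.3)
F=np.mean([read_state()["wrist_force"] for _ in range(1)],0);st=read_state();print(st["time_s"],st["position"],st["tcp_rot"],F)
s=snapshot("scene");np.savez("d1.npz",**s);print(measure(s,st["position"]))
r=servo_line([x,y,.292],rate=.008,until_force=2.2)
st=read_state();print(r,st["time_s"],st["position"],st["wrist_force"]-F,st["wrist_torque"])
s2=snapshot("scene");np.savez("d2.npz",**s2);print(measure(s2,st["position"]))
f=lambda s:cv2.resize(s["pixels"][160:220,222:262,::-1],(396,594),interpolation=cv2.INTER_CUBIC)
cv2.imwrite("pics/d.png",np.hstack([f(s),f(s2)]))
```

```text
16.3 [0.42851727 0.03829279 0.31328835] [-3.14147987e+00 -4.92302459e-04 -2.74591939e-01] [-0.65652899 -0.14142245  0.5086356 ]
([np.float64(-0.0006549693627654651), np.float64(-0.0007787740006727959)], np.float64(196.5), np.float64(188.20073449580985), [np.float64(0.0007430128222391643), np.float64(-0.0019029110453045138)], 216, array([ 0.63409965, -0.77325134]), array([0.78248791, 0.62266577]))
True 17.9667 [0.42829437 0.03831705 0.29915445] [0.29924178 0.19190204 2.0894662 ] [0.1081294  0.16257786 0.03942071]
([np.float64(-0.0012544998254716603), np.float64(-0.0005736733318336583)], np.float64(205.5), np.float64(191.9725717777818), [np.float64(-0.00250190578987311), np.float64(-0.0005914517307064803)], 325, array([ 0.63409965, -0.77325134]), array([0.78248791, 0.62266577]))
```

View pics/d.png

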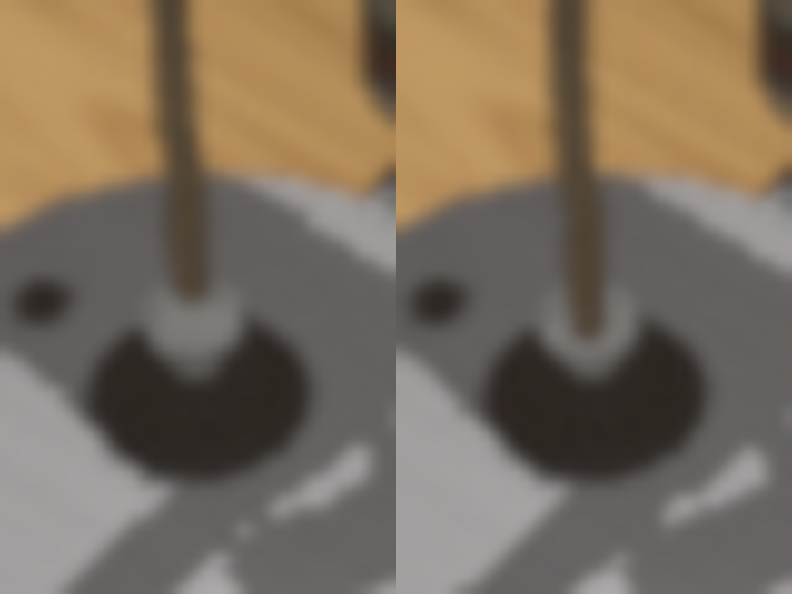

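At contact the foot stands at crop (587,335), laterally centred in the button (542–638), with the dish rim visible in front of it. The contact height puts the foot at z≈0.122, which is the dish floor (0.123) and not the rim (0.126). Pressing to about 2/3 travel.

Run:
```python
from meas import *
import cv2
x,y=.4284,.0383
print(servo_line([x,y,.2915],rate=.008,until_force=6));pause(.8)
F0=np.array([-.657,-.141,.509])
for _ in range(4):
    st=read_state();print(st["time_s"],st["position"],st["tcp_rot"],st["wrist_force"]-F0,st["grasp_force"],st["finger_gap"]);pause(.15)
s=snapshot("scene");print(measure(s,st["position"]))
X=cloud(s);D=np.hypot(X[...,0]-.4265,X[...,1]-.0383)
v,u=np.nonzero((D<.016)&(X[...,2]>.108)&(X[...,2]<.13));print("button z",np.median(X[v,u,2]),len(v))
cv2.imwrite("pics/e.png",cv2.resize(s["pixels"][130:220,212:272,::-1],(396,594),interpolation=cv2.INTER_CUBIC))
```

```text
False
19.875 [0.42841179 0.03831814 0.29152776] [ 3.14122581e+00  1.26041967e-03 -2.74539976e-01] [0.84605641 0.47114861 2.89880721] 45.0018185377121 0.010274623809465342
20.025 [0.42841346 0.03829    0.29150396] [ 3.14121568e+00  1.28274769e-03 -2.74622533e-01] [ 0.30486597 -0.99453326  3.02994818] 45.00179350376129 0.00968453624521743
20.175 [0.42840443 0.03829807 0.29150238] [ 3.14120107e+00  1.28277720e-03 -2.74605854e-01] [1.2146519  0.30083128 3.76886914] 45.001888275146484 0.010101557790120053
20.325 [0.42840199 0.03828963 0.2915041 ] [ 3.14119842e+00  1.28580040e-03 -2.74611296e-01] [-0.55839934 -0.84866216  2.94938172] 45.00186502933502 0.010607277954433085
([np.float64(-0.0007218691197318553), np.float64(-0.0011674224870067917)], np.float64(209.5), np.float64(193.94597707752848), [np.float64(-0.0020552734360949664), np.float64(-0.0012316566659579834)], 519, array([ 0.63409965, -0.77325134]), array([0.78248791, 0.62266577]))
button z 0.1146754493930781 66
```

View pics/e.png

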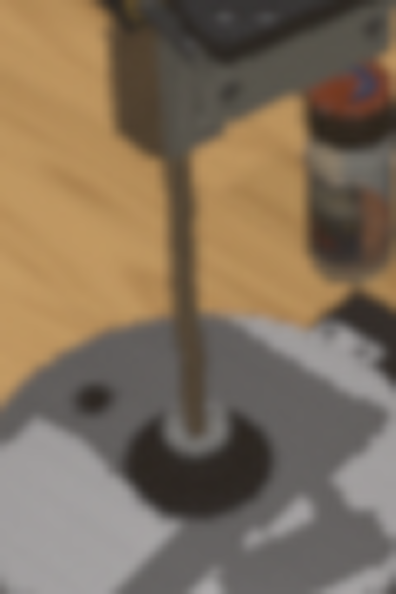

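The foot is seated in the dish, at crop (193,425), and the button is clearly lower. I'll average the noisy force and add 1 mm for margin.

Run:
```python
from meas import *
def avg(n=25):
    f=[]
    for _ in range(n): f.append(read_state()["wrist_force"]);pause(.02)
    f=np.array(f);return f.mean(0).round(2),(f.std(0)/n**.5).round(2)
print(avg());p=[.4284,.0383,.2905]
print(servo_line(p,rate=.006,until_force=5));pause(.4);print(avg())
for f in("y-0.27.npz",None):
    s=dict(np.load(f)) if f else snapshot("scene")
    X=cloud(s);D=X[...,:2]-[.4265,.0383];r=np.hypot(D[...,0],D[...,1]);z=X[...,2]
    m=(r>.0085)&(r<.0125)&(z>.108)&(z<.132);print(f,np.percentile(z[m],[50,75,90]).round(4),m.sum())
for c in("scene","top"):
    if c=="top":snapshot(c)
    for n in("cooker_1","crock"):print(c,n,[(np.round(d["location"],3).tolist(),round(d["p"],2)) for d in boxes_of(c,n)])
st=read_state();print(st["time_s"],st["position"],st["grasp_force"])
```

```text
(array([-0.02, -0.29,  4.04]), array([0.09, 0.09, 0.1 ]))
False
(array([0.12, 0.21, 4.06]), array([0.11, 0.1 , 0.08]))
y-0.27.npz [0.1231 0.1241 0.1251] 35
None [0.1134 0.115  0.1156] 28
scene cooker_1 [([0.412, -0.238, 0.086], 0.86), ([0.404, 0.024, 0.093], 0.81), ([0.61, 0.116, 0.062], 0.47)]
scene crock [([0.412, 0.264, 0.104], 0.9), ([0.314, 0.217, 0.008], 0.39)]
top cooker_1 [([0.384, 0.057, 0.086], 0.84), ([0.43, -0.222, 0.093], 0.75)]
top crock [([0.426, 0.313, 0.067], 0.55)]
22.375 [0.42839784 0.03831038 0.29050105] 45.001845359802246
```

```bash
python3 -c "
from cell import *
print(finish_job())"
```

```text
the job is handed in; nothing more can be done
None
```

I handed the job in at about 22 s of the 48 s limit. The turner is upright in the gripper with its handle end in the raised button's dish, holding it roughly 8–9.5 mm of the 12 mm down at about 4.5 N; the judge returned no verdict.

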